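Put the shingle maker's bench tools away in their cut-out trays

TASK

Clear up the shingle maker's bench: lay the mallet, the try square and the two whetstones each in the wooden tray whose recess is cut to its shape and size, turned to match and sitting flat, fully down on the recess floor. The long stone belongs in the long recess and the short stone in the short one; leave the mug and the wax tin where they are.

Things in the scene. Friction and masses are not known exactly. Their poses are not given: they have to be found in the camera images.
- mallet_grip (a point): Wooden mallet lying flat, a T from above, 130 mm long. Dark head 38 (x) x 64 (y) x 40 mm high; handle 92 mm long, 26 wide, 28 high, flush below with the head. Point: where to hold it, on the handle's centre line, 27 mm from the head's face, half-way along the mallet, half-way up the handle (14 mm). x runs along the handle to the head, z up. 0.13 to 0.23 kg, balances 20 mm headward.
- square_grip (a point): Try square lying flat, an L from above: wooden stock 90 (x) x 24 (y) x 28 mm high; steel blade 24 wide, 4 thick, sticking out 60 mm in +y at the stock's +x end, its underside 5 mm above the stock's. Point: where to hold it, in the stock, half-way up (14 mm) and across, 35 mm from its plain (-x) end, 31 mm from the blade's near edge. z up. About 0.12 kg.
- long_stone_center (a point): The longer of two plain grey whetstones, a bar 120 (x) x 42 (y) x 30 mm high, lying flat. Point: its centre. z up. 0.2 to 0.4 kg.
- short_stone_center (a point): The shorter of two plain grey whetstones, a bar 80 (x) x 30 (y) x 28 mm high, lying flat. Point: its centre. z up. 0.1 to 0.2 kg.
- mallet_tray_seat (a point): Tray with a T-shaped recess for the mallet, 154 x 88 mm. Fixed, dark wood, cork floor 6 mm above the bench, rim 16 mm high (recess 10 mm deep, 6 mm wider than the tool on each side). Point: where the tool's own point lies when it is home (20 mm above the bench), axes as the tool's then (x from handle to head, one way round only).
- square_tray_seat (a point): Tray with an L-shaped recess for the try square, 114 x 108 mm. Fixed, dark wood, cork floor 6 mm above the bench, rim 16 mm high (recess 10 mm deep, 6 mm wider than the tool on each side). Point: where the tool's own point lies when it is home (20 mm above the bench), axes as the tool's then (one way round only).
- long_tray_seat (a point): Tray with the longer plain oblong recess, for the longer whetstone, 144 x 66 mm. Fixed, dark wood, cork floor 6 mm above the bench, rim 16 mm high (recess 10 mm deep, 6 mm wider than the tool on each side). Point: where the tool's own point lies when it is home (21 mm above the bench), axes as the tool's then (either way round is the same).
- short_tray_seat (a point): Tray with the shorter plain oblong recess, for the shorter whetstone, 104 x 54 mm. Fixed, dark wood, cork floor 6 mm above the bench, rim 16 mm high (recess 10 mm deep, 6 mm wider than the tool on each side). Point: where the tool's own point lies when it is home (20 mm above the bench), axes as the tool's then (either way round is the same).
- mug: Bystander: white mug, 76 mm across, 90 mm high, standing at the far side of the bench, handle away from the robot. Origin: centre of its underside.
- tin: Bystander: flat round wax tin with a brass lid, 58 mm across, 30 mm high, standing in the middle of the work. Origin: centre of its underside.
Things that resemble listed ones, but are neither listed nor needed, are in the scene too. What is shaped like the part that bears mallet_tray_seat but green is not meant. Leave any green look-alike of the part that bears long_stone_center alone.

How it is judged (in metres and radians):
At the end, for the whole second after the job is handed in: Each of the four tools lies in its own tray: its listed point within 12 mm horizontally and 5 mm in height of the tray's listed point, its long axis within 0.3 rad of the recess, upright within 0.1 rad, released and at rest (horizontal distance between mallet_grip and mallet_tray_seat below 0.012 m and z of mallet_grip in the frame of mallet_tray_seat between -0.005 and 0.005 m and angle between the x axis of mallet_grip and the x axis of mallet_tray_seat, either way round below 0.3 rad and angle between each of mallet_grip, square_grip, long_stone_center, short_stone_center's own z axis and vertical below 0.1 rad and linear speed of each of mallet, square, long_stone, short_stone below 0.02 m/s and horizontal distance between square_grip and square_tray_seat below 0.012 m and z of square_grip in the frame of square_tray_seat between -0.005 and 0.005 m and angle between the x axis of square_grip and the x axis of square_tray_seat, either way round below 0.3 rad and horizontal distance between long_stone_center and long_tray_seat below 0.012 m and z of long_stone_center in the frame of long_tray_seat between -0.005 and 0.005 m and angle between the x axis of long_stone_center and the x axis of long_tray_seat, either way round below 0.3 rad and horizontal distance between short_stone_center and short_tray_seat below 0.012 m and z of short_stone_center in the frame of short_tray_seat between -0.005 and 0.005 m and angle between the x axis of short_stone_center and the x axis of short_tray_seat, either way round below 0.3 rad); the robot touches nothing.
It fails at once if the mug or the wax tin is shifted by more than 25 mm or tipped (distance of any of mug, tin from where it was at the start of the episode above 0.025 m or angle between any of mug, tin's own z axis and vertical above 0.3 rad).
It also fails if it takes over 120 s, if anything falls off the work surface, if the arm or the gripper's body presses on something with over 40 N, if the wrist force passes 120 N, or if a joint passes its speed limit or range.

ROBOT

A 6-joint arm with a two-finger parallel gripper is mounted at the origin on the work surface. World frame = base frame: x ahead of the robot, y to its left, z up, the work surface at z = 0. Lengths are in mm, angles in rad, forces in N, time in s.
With the tool pointing down it reaches from about 400 to 925 mm from the base axis. Payload 12.5 kg.
Tool frame: the origin (TCP) lies at the very end of the fingers, on their centre line; the grasp point (between the pads) lies env.grip_point_offset behind it (env.grip_point_offset is the distance from the TCP to the grasp point, in mm); y points along the fingers, z is the direction in which the jaws open and shut, and the axes are right-handed (so a half turn about y gives the same grasp; the last joint's range is limited). The gripper opens to 95 mm and grips with 3 to 60 N. Pads are 20 mm wide; open, the fingers measure 119 mm over their backs; the gripper's body (75 mm by 180 mm) begins 59 mm behind the grasp point.
Start: joints at [1.058, 0.491, 1.559, -0, 1.092, -0.106], TCP at [247.281, 574.02, 214.661] pointing down, gripper open.
Joint ranges: [-3.1, 3.1], [-0.84, 2.19], [0.05, 2.79], [-1.13, 4.28], [0.06, 2.93], [-2.69, 2.69]. Speed limits (rad/s): [2.22, 2.22, 2.79, 3.14, 3.14, 3.14].

INTERFACE

Orientations are given as [roll, pitch, yaw] about the fixed x, y, z axes, in that order (R = Rz(yaw) Ry(pitch) Rx(roll)).
In Python, from cell import readout, read_camera, env, nets gives the robot as it stands.
- The arm moves only by the tool apply_moves, never from a script. Its argument "increments" is a list of rows, each a list of 3 entries, a list of its own where there are three numbers: the shift along the tool's x, y, z in cm, then the turn, a rotation vector about the tool's x, y, z in degrees, then the finger opening in cm, from 0 to 9.51. A call has exactly 5 rows; each row shifts and turns the pose as measured when the row begins, along the tool's axes as they then stand; what a row does not reach is not made up. A row lasts 1/8 s, in which the tool goes at most 62.5 mm and 10.7 degrees, less where a joint would pass 70% of its speed; a pose out of reach is approached as far as the arm can. A call with a gripper value outside its range is refused whole. The fingers move at their own pace and stop on an object; the grip force is fixed at half the most. Time passes only in rows, so rows that do not move let the fingers close, or fill a call up. It gives the time, the measured TCP pose, the force and the opening at its end, in the units of the state.
- readout.state(): the state, without advancing time (a new reading comes with each control period).
- read_camera(name): name is "side" or "top" or "wrist"; returns a dict with "img" (480x640x3 uint8, red, green, blue), "vfov" (degrees; the focal length in pixels is half the picture's height over the tangent of half this angle, whatever the lens; pixels are square), "cx", "cy" (the principal point, pixels), "rvec" (rotation vector, rad) and "tvec" (3), from world to camera coordinates, as OpenCV has them; the wrist camera has in their place "mount" (4x4, takes a point from camera to tool coordinates, whose origin is the TCP and whose axes are the tool frame's). Camera axes: x right, y down, z forward; pixel columns grow to the right and rows downward; lengths in mm; the calibration is good to about 2 mm. A picture is of the moment at which its call begins: read the wrist's pose just before it. There is no depth.
- env.job_done(): hands the job in, once; it reports no verdict.
Trained networks look in a picture, given as the dict that the camera call returned (one of the last four; its "shot" number tells which), for a name from the list of things; names that differ only in an ending like _2 or _b are one class to them, and where a whole thing is asked for, a point or a joint stands for the part that bears it (a point fixed in the world has none). Each returns a list of dicts, best first, with "confidence" (0 to 1); they miss things now and then, are a little off and sometimes report something else, mostly with a low value. They report only what shows in the picture. A call takes as long as a camera call. They do not tell look-alikes from the thing itself.
- nets.look_for(picture, thing): "point" ([x, y, z] in mm, in the coordinates of the camera as it stood for that picture, good to about 4 mm: the middle of the surface that is visible of it).
- nets.mark_of(picture, thing): "point" ([x, y, z] in mm, in the coordinates of the camera as it stood for that picture, good to about 4 mm: a listed point, or the origin of a listed thing).
The state is a dict: "t": time; "joints": joint angles; "qvel": joint speeds; "tau": joint torques, N m; "eef_pos": TCP position; "tcp_rot": TCP orientation; "ft_force": force on the tool from outside, world axes, zero at the start; "moment": the same for the moment, N m; "opening": opening from 0.0 (shut) to 1.0 (fully open).
Only numpy, scipy, OpenCV 4.12 (cv2) and the standard library are available. Lean on these libraries where they do the work, as an engineer would, in place of code of your own. Each camera call takes 0.05 s, during which the arm holds its last target. There are 200 camera calls.

## Working session

There is one attempt and no reset: what is moved stays moved. The work goes in short steps, Python scripts to look and compute and a tool call to move; the robot and the scene stay as the last step left them, time stands still between calls to the robot, and variables do not carry over. Pictures are saved under pics/ and viewed, about 12 in all and at most 16, crops included, and the job is handed in when it is done.

Besides the shell and the picture viewer there is one more tool, called after ">>>" by a JSON object that holds its "name" and its "arguments". apply_moves: Moves the arm, as the interface text tells. Its arguments: {"type":"object","properties":{"increments":{"type":"array"}},"required":["increments"]}

```bash
mkdir -p pics; ls
cat > h.py <<'E'
import numpy as np, cv2
from scipy.spatial.transform import Rotation as R
from cell import readout, read_camera, env, nets
def f(c): return c["img"].shape[0]/2/np.tan(np.radians(c["vfov"])/2)
def ext(c,s=None):
    """world->camera R,t"""
    if "rvec" in c: return R.from_rotvec(np.ravel(c["rvec"])).as_matrix(), np.ravel(c["tvec"])
    T=np.eye(4);T[:3,:3]=R.from_euler("xyz",s["tcp_rot"]).as_matrix();T[:3,3]=s["eef_pos"]
    T=np.linalg.inv(T@np.array(c["mount"]));return T[:3,:3],T[:3,3]
def c2w(c,p,s=None):
    A,t=ext(c,s);return A.T@(np.array(p)-t)
def proj(c,P,s=None):
    A,t=ext(c,s);q=np.atleast_2d(P)@A.T+t
    return q[:,:2]/q[:,2:]*f(c)+[c["cx"],c["cy"]]
def pix(c,uv,z,s=None):
    A,t=ext(c,s);uv=np.atleast_2d(uv).astype(float)
    d=np.c_[(uv-[c["cx"],c["cy"]])/f(c),np.ones(len(uv))]@A;o=-A.T@t
    return o+d*((z-o[2])/d[:,2:])
def save(n,im): cv2.imwrite("pics/"+n+".png",im[:,:,::-1])
NAMES="mallet_grip square_grip long_stone_center short_stone_center mallet_tray_seat square_tray_seat long_tray_seat short_tray_seat mug tin".split()
E
python3 - <<'E'
from h import *
print(env.grip_point_offset, readout.state())
c=read_camera("top"); save("top0",c["img"])
for k in c:
    if k!="img": print(k,c[k])
for n in NAMES:
    print(n,[(round(d["confidence"],2),c2w(c,d["point"]).round().tolist(),proj(c,c2w(c,d["point"])).round().tolist()) for d in nets.mark_of(c,n)])
c=read_camera("side"); save("side0",c["img"])
E
```

```text
pics
18.8 {'t': 0.0, 'joints': array([ 1.05838347e+00,  4.91541233e-01,  1.55947142e+00, -1.46597901e-05,
        1.09171201e+00, -1.05617714e-01]), 'qvel': array([ 0.00070788,  0.00075964,  0.0021981 , -0.00066997,  0.00042007,
        0.00060658]), 'tau': array([ 7.41007341e-06, -6.12638211e+01, -2.58161849e+01,  6.91620377e-02,
        4.84308426e-02, -6.50212428e-05]), 'eef_pos': array([247.15744736, 573.77228716, 214.06557594]), 'tcp_rot': array([-1.57192339e+00,  1.06408197e-04, -4.06788438e-01]), 'ft_force': array([ 0.46761142, -1.02294037, -0.29377427]), 'moment': array([-0.00936312,  0.00680105,  0.01076016]), 'opening': 1.002769747633735}
vfov 48.92352978076875
cx 321.97628837259333
cy 237.24046559811205
rvec [ 2.14478481 -2.18016825  0.13295918]
tvec [  70.11061747  573.01872066 1493.45539583]
shot 1
mallet_grip [(0.83, [467.0, 103.0, 13.0], [[308.0, 275.0]]), (0.15, [646.0, 131.0, 17.0], [[298.0, 214.0]])]
square_grip []
long_stone_center [(0.8, [781.0, -259.0, 15.0], [[428.0, 167.0]]), (0.65, [475.0, -108.0, 9.0], [[380.0, 271.0]])]
short_stone_center [(0.6, [404.0, 302.0, 15.0], [[240.0, 298.0]])]
mallet_tray_seat [(0.93, [541.0, 503.0, 23.0], [[170.0, 251.0]]), (0.78, [592.0, 302.0, 20.0], [[239.0, 233.0]])]
square_tray_seat [(0.59, [568.0, -355.0, 22.0], [[464.0, 237.0]])]
long_tray_seat [(0.69, [406.0, -303.0, 20.0], [[449.0, 294.0]])]
short_tray_seat [(0.95, [645.0, 132.0, 20.0], [[297.0, 214.0]])]
mug [(0.89, [795.0, -11.0, -4.0], [[344.0, 166.0]])]
tin [(0.77, [556.0, -7.0, -1.0], [[345.0, 245.0]])]
```

Run:
```python
import cv2
im=cv2.imread("pics/top0.png")[125:335,120:520]
cv2.imwrite("pics/top0c.png",cv2.resize(im,None,fx=2,fy=2,interpolation=cv2.INTER_CUBIC))
```

```text
(no output)
```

View pics/top0c.png

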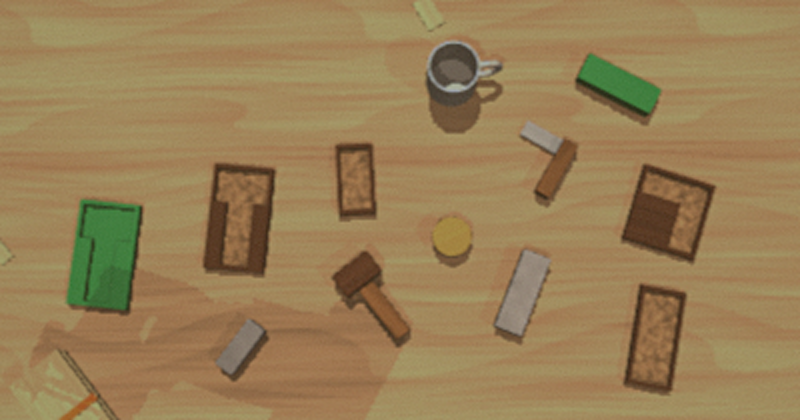

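View pics/side0.png

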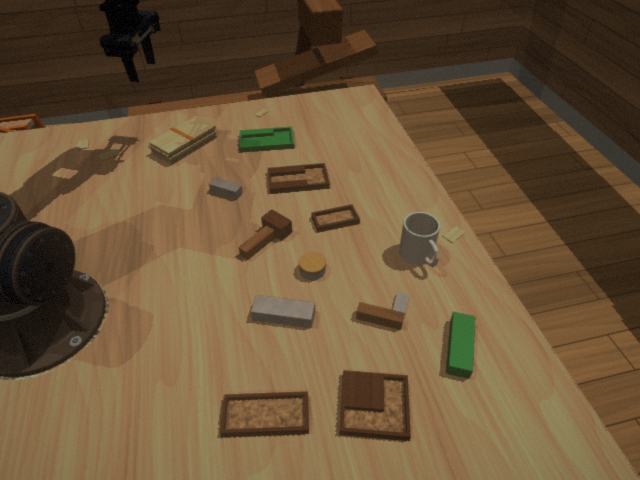

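Run:
```python
from h import *
s=readout.state();c=read_camera("wrist"); save("w0",c["img"])
print({k:np.round(c[k],3) for k in c if k!="img"})
print(pix(c,[[0,0],[639,0],[639,479],[0,479]],15,s).round())
# motion helper
A=R.from_euler("xyz",s["tcp_rot"]).as_matrix();print((A.T@([480,200,300]-s["eef_pos"])).round())
```

```text
{'vfov': np.float64(63.821), 'cx': np.float64(324.171), 'cy': np.float64(242.386), 'mount': array([[  -0.   ,    0.957,    0.29 ,  -81.83 ],
       [   0.   ,   -0.29 ,    0.957, -170.574],
       [   1.   ,    0.   ,   -0.   ,   -0.566],
       [   0.   ,    0.   ,    0.   ,    1.   ]]), 'shot': np.int64(3)}
[[-29. 395.  15.]
 [184. 890.  15.]
 [708. 797.  15.]
 [397.  74.  15.]]
[ 362.  -85. -251.]
```

View pics/w0.png

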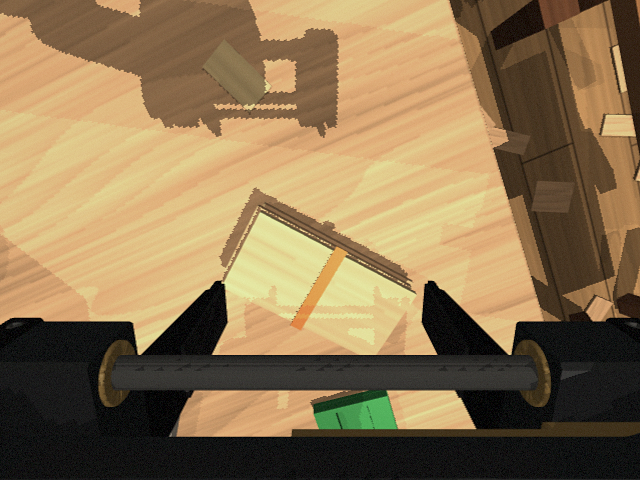

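```bash
cat > fit.py <<'E'
from h import *
from scipy.optimize import minimize
B=lambda x0,x1,y0,y1,z0,z1:np.array([[x,y,z] for x in(x0,x1) for y in(y0,y1) for z in(z0,z1)],float)
# boxes in own frame, z from the surface underneath
M={"mallet_grip":[B(27,65,-32,32,0,40),B(-65,27,-13,13,0,28)],
"square_grip":[B(-35,55,-12,12,0,28),B(31,55,12,72,5,9)],
"long_stone_center":[B(-60,60,-21,21,0,30)],"short_stone_center":[B(-40,40,-15,15,0,28)],
"mallet_tray_seat":[B(-77,77,-44,44,0,16)],"square_tray_seat":[B(-47,67,-24,84,0,16)],
"long_tray_seat":[B(-72,72,-33,33,0,16)],"short_tray_seat":[B(-52,52,-27,27,0,16)]}
S=4 # upscaling / subpixel bits
def mask(c,s,n,p,z0,roi,k):
    m=np.zeros((roi[3]*k,roi[2]*k),np.uint8);a=p[2];Rz=np.array([[np.cos(a),-np.sin(a),0],[np.sin(a),np.cos(a),0],[0,0,1]])
    for b in M[n]:
        q=(proj(c,b@Rz.T+[p[0],p[1],z0],s)-roi[:2]+.5)*k-.5
        cv2.fillConvexPoly(m,cv2.convexHull((q*16).round().astype(np.int32)),255,shift=4)
    return m>0
def fit(c,s,n,p,z0=0.,draw=None,rng=14,m_=45):
    k=S if "rvec" in c else 2
    p=np.array(p,float);u=proj(c,[[p[0]+dx,p[1]+dy,20+z0] for dx in(-m_-75,m_+75) for dy in(-m_-75,m_+75)],s)
    lo=np.clip(u.min(0),0,[639,479]).astype(int);hi=np.clip(u.max(0),1,[640,480]).astype(int)
    if "mount" in c: hi[1]=min(hi[1],318)
    roi=[*lo,*(hi-lo)];im=cv2.resize(c["img"][lo[1]:hi[1],lo[0]:hi[0]],None,fx=k,fy=k,interpolation=cv2.INTER_CUBIC)
    lab=cv2.cvtColor(cv2.GaussianBlur(im,(0,0),k*.5),cv2.COLOR_RGB2LAB).astype(int)
    idx=(lab[...,0]//16)*1024+(lab[...,1]//8)*32+lab[...,2]//8
    mm=lambda p:mask(c,s,n,p,z0,roi,k)
    for it in range(4):
        m=mm(p);px=max(np.sqrt(m.sum())/60,1);K=lambda r:cv2.getStructuringElement(2,(2*int(r)+1,)*2)
        ins=cv2.erode(m.astype(np.uint8),K(px*(4-it)))>0 if it<3 else m
        out=cv2.dilate(m.astype(np.uint8),K(px*(5-it)))==0
        near=cv2.dilate(m.astype(np.uint8),K(px*40))>0
        h=lambda w:cv2.GaussianBlur(np.bincount(idx[w],minlength=16384).reshape(16,32,32).astype(float).reshape(16,-1),(1,3),0.6).ravel()/w.sum()+2e-4
        L=np.clip(np.log(h(ins)/h(out&near)),-3,3)[idx]
        cost=lambda q:-L[mm(q)].sum()/m.sum()
        r=rng if it==0 else 5
        if it==0:
            g=[(p[0]+a,p[1]+b,p[2]+t) for a in np.linspace(-r,r,7) for b in np.linspace(-r,r,7) for t in(-.15,0,.15)]
            p=np.array(min(g,key=cost))
        sim=p+np.array([[0,0,0],[r,0,0],[0,r,0],[-r/2,-r/2,.1]])
        p=minimize(cost,p,method="Nelder-Mead",options=dict(initial_simplex=sim,xatol=.02,fatol=1e-5)).x
    if draw is not None:
        cs,_=cv2.findContours(mm(p).astype(np.uint8),0,1)
        for cc in cs: cv2.polylines(draw,[((cc+.5)/k-.5+lo).round().astype(np.int32)],True,(0,0,255),1)
    return p,-cost(p)
E
python3 - <<'E'
from fit import *
import json
c=read_camera("top");s=None
E={"mallet_grip":(402,335,357,275),"square_grip":(545,195,570,145),"long_stone_center":(510,332,537,253),"short_stone_center":(230,370,255,325),
"mallet_tray_seat":(237,270,245,166),"square_tray_seat":(691,258,714,185),"long_tray_seat":(650,387,662,290),"short_tray_seat":(358,215,354,147)}
ini={"square_grip":None}
d=cv2.resize(c["img"],None,fx=1,fy=1).copy();out={}
for n,e in E.items():
    w=pix(c,np.array(e).reshape(2,2)/2+[120,125],20);v=w[1]-w[0];yaw=np.arctan2(v[1],v[0]);p0=w.mean(0)
    if n=="square_tray_seat":
        u=v/np.linalg.norm(v);p0=p0-u*10+24*np.array([-u[1],u[0],0])
    p,q=fit(c,s,n,(p0[0],p0[1],yaw),draw=d);out[n]=p.tolist()
    nn=[c2w(c,t["point"]).round().tolist() for t in nets.mark_of(c,n)[:2]]
    print(n,p.round(2),round(q,2),nn)
json.dump(out,open("top.json","w"))
save("fit0",cv2.resize(d[125:335,120:520],None,fx=2,fy=2,interpolation=cv2.INTER_CUBIC))
E
```

```text
mallet_grip [467.62 103.85   0.64] 2.79 [[471.0, 104.0, 14.0]]
square_grip [ 6.4721e+02 -1.5941e+02 -5.3000e-01] 2.9 [[644.0, -157.0, 16.0]]
long_stone_center [ 4.7476e+02 -1.0902e+02 -4.0000e-01] 2.97 [[781.0, -258.0, 17.0], [475.0, -107.0, 12.0]]
short_stone_center [402.31 299.99  -0.65] 2.95 [[404.0, 302.0, 13.0]]
mallet_tray_seat [ 5.9162e+02  3.0364e+02 -1.1000e-01] 2.54 [[593.0, 306.0, 14.0], [542.0, 505.0, 20.0]]
square_tray_seat [ 5.7057e+02 -3.5315e+02 -3.3000e-01] 2.29 [[571.0, -353.0, 22.0], [597.0, 303.0, 22.0]]
long_tray_seat [ 4.0713e+02 -3.0073e+02 -2.0000e-01] 2.49 [[407.0, -302.0, 21.0]]
short_tray_seat [6.4603e+02 1.3231e+02 5.0000e-02] 2.29 [[646.0, 133.0, 20.0]]
```

View pics/fit0.png

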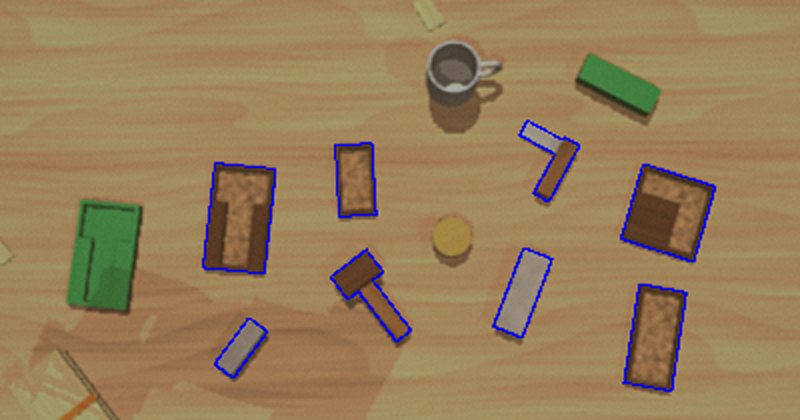

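```bash
cat > plan.py <<'E'
from h import *
import sys,json
def rows(s,P,yaw,n,step=50,rot=9.5,dec=1):
    """print n rows from measured pose to straight-down pose P,yaw"""
    p=np.array(s["eef_pos"]);A=R.from_euler("xyz",s["tcp_rot"]);G=R.from_euler("xyz",[-np.pi/2,0,yaw])
    out=[]
    for i in range(n):
        d=A.inv().apply(P-p);w=np.degrees((A.inv()*G).as_rotvec())
        k=max(1,n-i if i<n-1 else 1, 1);k=max(np.linalg.norm(d)/step,np.linalg.norm(w)/rot,1)
        sh=np.round(d/k/10,dec+ (dec==1 and k==1));t=np.round(w/k,1)
        out.append([sh.tolist(),t.tolist()]);p=p+A.apply(sh*10);A=A*R.from_rotvec(np.radians(t))
    for o in out: print(o)
    print("left",(P-p).round(1),"rot",np.degrees((A.inv()*G).as_rotvec()).round(1))
if __name__=="__main__":
    a=[float(x) for x in sys.argv[1:]];s=readout.state()
    print("t",round(s["t"],2),"pos",s["eef_pos"].round(1),"yaw",s["tcp_rot"].round(3),"F",s["ft_force"].round(1),"open",round(s["opening"],2))
    rows(s,np.array(a[:3]),a[3],int(a[4]) if len(a)>4 else 5,*(a[5:]))
E
python3 plan.py 402 300 210 -.65 10
```

```text
t 1.1 pos [247.3 574.  214.7] yaw [-1.571  0.    -0.407] F [1.  1.5 0.5] open 1.0
[[4.0, 0.1, -3.0], [-0.0, 2.2, -0.0]]
[[4.1, 0.1, -2.9], [-0.0, 2.2, -0.0]]
[[4.2, 0.1, -2.7], [-0.0, 2.2, -0.0]]
[[4.3, 0.1, -2.6], [-0.0, 2.2, -0.0]]
[[4.4, 0.0, -2.4], [-0.0, 2.2, -0.0]]
[[4.5, 0.1, -2.2], [-0.0, 2.3, -0.0]]
[[1.3, -0.03, -0.55], [-0.0, 0.6, -0.0]]
[[-0.0, -0.0, -0.0], [-0.0, 0.0, -0.0]]
[[-0.0, -0.0, -0.0], [-0.0, 0.0, -0.0]]
[[-0.0, -0.0, -0.0], [-0.0, 0.0, -0.0]]
left [-0.  0.  0.] rot [-0.  0. -0.]
```

>>> {"name": "apply_moves", "arguments": {"increments": [[[4.0,0.1,-3.0],[0,2.2,0],7],[[4.1,0.1,-2.9],[0,2.2,0],7],[[4.2,0.1,-2.7],[0,2.2,0],7],[[4.3,0.1,-2.6],[0,2.2,0],7],[[4.4,0,-2.4],[0,2.2,0],7]]}}

```text
t: 1.72
eef_pos: [371.7, 351.9, 210.2]
tcp_rot: [-1.569, -0.0, -0.599]
ft_force: [1.2, -0.2, -0.5]
opening: 0.732
```

```bash
python3 plan.py 402 300 210 -.65 5
```

```text
t 1.73 pos [371.7 351.9 210.2] yaw [-1.569 -0.    -0.599] F [ 1.2 -0.2 -0.5] open 0.73
[[4.5, 0.0, -2.1], [-0.1, 2.4, 0.0]]
[[0.95, 0.02, -0.44], [0.0, 0.5, 0.0]]
[[0.0, -0.0, 0.0], [0.0, 0.0, 0.0]]
[[0.0, -0.0, 0.0], [0.0, 0.0, 0.0]]
[[0.0, -0.0, 0.0], [0.0, 0.0, 0.0]]
left [0. 0. 0.] rot [0. 0. 0.]
```

>>> {"name": "apply_moves", "arguments": {"increments": [[[2.7,0,-1.25],[0,1.5,0],7],[[2.7,0,-1.25],[0,1.4,0],7],[[0,0,0],[0,0,0],7],[[0,0,0],[0,0,0],7],[[0,0,0],[0,0,0],7]]}}

```text
t: 2.35
eef_pos: [403.2, 297.3, 210.8]
tcp_rot: [-1.568, -0.0, -0.655]
ft_force: [-1.2, -0.0, 1.2]
opening: 0.734
```

```bash
cat > look.py <<'E'
from fit import *
import json,sys
T=json.load(open("top.json"));s=readout.state();c=read_camera("wrist");d=c["img"].copy()
for n in sys.argv[2:]:
    p,q=fit(c,s,n,T[n],draw=d,rng=8)
    print(n,"wrist",p.round(2),round(q,2),"top",np.round(T[n],2),"net",[c2w(c,t["point"],s).round().tolist() for t in nets.mark_of(c,n)[:2]])
save(sys.argv[1],d);print(s["eef_pos"].round(1),s["tcp_rot"].round(3))
E
python3 look.py w1 short_stone_center; python3 plan.py 402.3 300 14 -.65
```

```text
short_stone_center wrist [401.99 300.78  -0.65] 2.95 top [402.31 299.99  -0.65] net [[403.0, 300.0, 10.0]]
[403.2 297.3 210.8] [-1.568 -0.    -0.655]
t 2.45 pos [403.1 297.3 210.8] yaw [-1.568e+00 -1.000e-03 -6.550e-01] F [0.4 0.7 0.6] open 0.74
[[-0.1, 5.0, 0.0], [-0.0, -0.1, 0.0]]
[[-0.0, 5.0, 0.0], [-0.1, -0.1, 0.0]]
[[-0.1, 5.0, 0.1], [-0.0, -0.0, 0.0]]
[[-0.04, 4.68, 0.03], [-0.1, -0.1, 0.0]]
[[-0.0, -0.0, -0.0], [0.0, 0.0, 0.0]]
left [-0.  0.  0.] rot [0. 0. 0.]
```

View pics/w1.png

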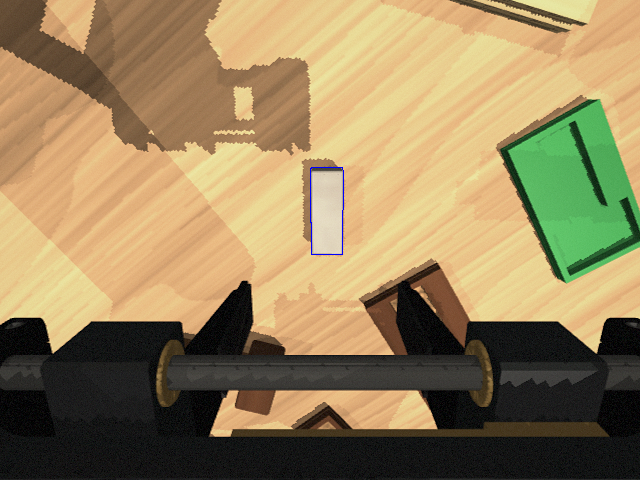

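>>> {"name": "apply_moves", "arguments": {"increments": [[[-0.2,5.0,0.15],[-0.1,-0.2,0],7],[[-0.05,5.0,0],[0,0,0],7],[[0,5.0,0],[0,0,0],7],[[0,3.5,0],[0,0,0],7],[[0,1.0,0],[0,0,0],7]]}}

```text
t: 3.08
eef_pos: [402.9, 303.9, 12.0]
tcp_rot: [-1.564, -0.003, -0.647]
ft_force: [0.1, 0.2, 0.9]
opening: 0.734
```

```bash
python3 plan.py 402.1 300.4 14 -.65 2
```

```text
t 3.08 pos [402.9 303.9  12. ] yaw [-1.564 -0.003 -0.647] F [0.1 0.2 0.9] open 0.73
[[0.15, -0.21, -0.32], [-0.4, 0.2, 0.2]]
[[-0.0, 0.0, -0.0], [0.0, -0.0, -0.0]]
left [-0.  0. -0.] rot [ 0. -0. -0.]
```

>>> {"name": "apply_moves", "arguments": {"increments": [[[0.15,-0.2,-0.3],[-0.4,0.2,0.2],7],[[0,0,0],[0,0,0],2],[[0,0,0],[0,0,0],0],[[0,0,0],[0,0,0],0],[[0,0,0],[0,0,0],0]]}}

```text
t: 3.7
eef_pos: [403.6, 301.6, 17.7]
tcp_rot: [-1.567, -0.001, -0.65]
ft_force: [0.0, 0.4, 0.5]
opening: 0.372
```

```bash
python3 plan.py 402.1 300.4 150 -.65 3;  python3 plan.py 645.8 132.6 150 0.05 10
```

```text
t 3.7 pos [403.6 301.6  17.7] yaw [-1.567e+00 -1.000e-03 -6.500e-01] F [0.  0.4 0.5] open 0.37
[[-0.0, -5.0, -0.1], [-0.1, 0.0, 0.0]]
[[-0.0, -5.0, -0.0], [-0.1, 0.0, 0.0]]
[[-0.03, -3.23, -0.05], [-0.0, 0.0, 0.1]]
left [ 0.  -0.1 -0. ] rot [-0.  0. -0.]
t 3.7 pos [403.6 301.6  17.7] yaw [-1.567e+00 -1.000e-03 -6.500e-01] F [0.  0.4 0.5] open 0.37
[[4.6, -2.0, 0.2], [-0.0, -6.2, 0.0]]
[[4.6, -2.0, -0.3], [-0.0, -6.2, 0.0]]
[[4.5, -2.1, -0.8], [-0.0, -6.2, 0.0]]
[[4.4, -2.0, -1.3], [-0.0, -6.2, 0.0]]
[[4.2, -2.1, -1.7], [-0.1, -6.2, 0.1]]
[[4.0, -2.1, -2.2], [-0.0, -6.2, 0.0]]
[[1.71, -0.89, -1.19], [-0.1, -2.9, 0.1]]
[[0.0, -0.0, -0.0], [0.0, 0.0, -0.0]]
[[0.0, -0.0, -0.0], [0.0, 0.0, -0.0]]
[[0.0, -0.0, -0.0], [0.0, 0.0, -0.0]]
left [0. 0. 0.] rot [ 0.  0. -0.]
```

>>> {"name": "apply_moves", "arguments": {"increments": [[[-0.05,0.35,-0.15],[0,0,0],4.5],[[0,0,0],[0,0,0],4],[[0,0,0],[0,0,0],0],[[0,0,0],[0,0,0],0],[[0,0,0],[0,0,0],0]]}}

```text
t: 4.32
eef_pos: [402.2, 300.7, 14.0]
tcp_rot: [-1.567, -0.001, -0.65]
ft_force: [0.5, 0.0, 0.6]
opening: 0.313
```

>>> {"name": "apply_moves", "arguments": {"increments": [[[0,0,0],[0,0,0],0],[[0,-1.0,0],[0,0,0],0],[[0,-4.0,0],[0,0,0],0],[[0,-4.0,0],[0,0,0],0],[[0,-4.0,0],[0,0,0],0]]}}

```text
t: 4.95
eef_pos: [400.4, 299.6, 146.7]
tcp_rot: [-1.573, 0.001, -0.65]
ft_force: [0.7, 0.4, -1.1]
opening: 0.312
```

```bash
python3 plan.py 645.8 132.6 150 0.05 10 50 7
python3 - <<'E'
from h import *
save("w2",read_camera("wrist")["img"])
E
```

```text
t 4.95 pos [400.4 299.6 146.7] yaw [-1.573e+00  1.000e-03 -6.500e-01] F [ 0.7  0.4 -1.1] open 0.31
[[5.0, -0.1, 0.3], [0.0, -6.8, -0.0]]
[[5.0, -0.1, -0.3], [0.0, -6.7, -0.0]]
[[4.9, -0.0, -0.9], [0.0, -6.8, -0.0]]
[[4.8, -0.1, -1.5], [0.0, -6.7, -0.0]]
[[4.6, -0.0, -2.1], [0.0, -6.8, -0.1]]
[[3.93, -0.06, -2.38], [0.1, -6.3, -0.0]]
[[-0.0, -0.0, 0.0], [-0.0, 0.0, -0.0]]
[[-0.0, -0.0, 0.0], [-0.0, 0.0, -0.0]]
[[-0.0, -0.0, 0.0], [-0.0, 0.0, -0.0]]
[[-0.0, -0.0, 0.0], [-0.0, 0.0, -0.0]]
left [-0.  0.  0.] rot [-0.  0. -0.]
```

View pics/w2.png

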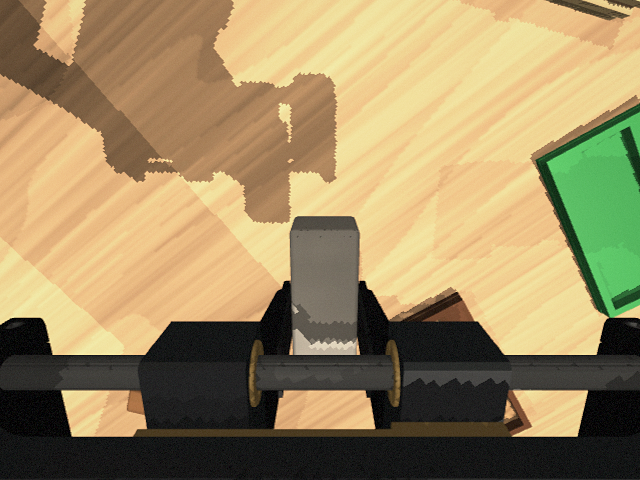

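>>> {"name": "apply_moves", "arguments": {"increments": [[[5.0,-0.1,0.3],[0,-6.8,0],0],[[5.0,-0.1,-0.3],[0,-6.7,0],0],[[4.9,0,-0.9],[0,-6.8,0],0],[[4.8,-0.1,-1.5],[0,-6.7,0],0],[[4.6,0,-2.1],[0,-6.8,0],0]]}}

```text
t: 5.62
eef_pos: [614.2, 159.3, 160.4]
tcp_rot: [-1.566, -0.008, -0.036]
ft_force: [0.7, 0.5, -1.5]
opening: 0.313
```

>>> {"name": "apply_moves", "arguments": {"increments": [[[2.0,0,-1.2],[0,-3.2,0],0],[[1.9,0,-1.2],[0,-3.1,0],0],[[0,0,0],[0,0,0],0],[[0,0,0],[0,0,0],0],[[0,0,0],[0,0,0],0]]}}

```text
t: 6.25
eef_pos: [654.3, 132.0, 161.0]
tcp_rot: [-1.567, -0.007, 0.074]
ft_force: [-0.3, -0.2, -0.2]
opening: 0.312
```

```bash
python3 plan.py 646 132.4 40 0.05 5
```

```text
t 6.25 pos [654.3 132.  161. ] yaw [-1.567 -0.007  0.074] F [-0.3 -0.2 -0.2] open 0.31
[[-0.4, 5.0, 0.0], [-0.1, 0.6, 0.2]]
[[-0.3, 5.0, 0.0], [-0.1, 0.5, 0.2]]
[[-0.19, 2.09, 0.06], [-0.0, 0.3, 0.0]]
[[0.0, 0.0, -0.0], [-0.0, -0.0, 0.0]]
[[0.0, 0.0, -0.0], [-0.0, -0.0, 0.0]]
left [ 0. -0. -0.] rot [-0. -0.  0.]
```

>>> {"name": "apply_moves", "arguments": {"increments": [[[-0.4,4.5,0],[-0.1,0.6,0.2],0],[[-0.3,4.5,0],[-0.1,0.5,0.2],0],[[-0.2,2.0,0.05],[0,0.3,0],0],[[0,0.6,0],[0,0,0],0],[[0,0,0],[0,0,0],0]]}}

```text
t: 6.88
eef_pos: [644.6, 135.2, 44.6]
tcp_rot: [-1.57, -0.004, 0.05]
ft_force: [0.3, 0.4, -0.7]
opening: 0.314
```

```bash
python3 plan.py 646 132.4 20 0.05 5
```

```text
t 6.88 pos [644.6 135.2  44.6] yaw [-1.57  -0.004  0.05 ] F [ 0.3  0.4 -0.7] open 0.31
[[0.12, 2.46, -0.29], [-0.1, 0.0, 0.2]]
[[-0.0, 0.0, 0.0], [0.0, 0.0, 0.0]]
[[-0.0, 0.0, 0.0], [0.0, 0.0, 0.0]]
[[-0.0, 0.0, 0.0], [0.0, 0.0, 0.0]]
[[-0.0, 0.0, 0.0], [0.0, 0.0, 0.0]]
left [-0.  0. -0.] rot [0. 0. 0.]
```

>>> {"name": "apply_moves", "arguments": {"increments": [[[0.12,0.5,-0.25],[0,0,0.2],0],[[0,0.4,0],[0,0,0],0],[[0,0,0],[0,0,0],0],[[0,0,0],[0,0,0],0],[[0,0,0],[0,0,0],0]]}}

```text
t: 7.5
eef_pos: [647.3, 132.8, 37.9]
tcp_rot: [-1.57, -0.004, 0.05]
ft_force: [-1.0, 0.2, -0.8]
opening: 0.313
```

```bash
python3 plan.py 646 132.4 20 0.05 2
```

```text
t 7.5 pos [647.3 132.8  37.9] yaw [-1.57  -0.004  0.05 ] F [-1.   0.2 -0.8] open 0.31
[[-0.14, 1.79, -0.03], [-0.1, 0.0, 0.2]]
[[0.0, -0.0, -0.0], [0.0, 0.0, 0.0]]
left [ 0. -0.  0.] rot [0. 0. 0.]
```

>>> {"name": "apply_moves", "arguments": {"increments": [[[-0.1,0.8,0],[0,0,0.2],0],[[0,0.6,0],[0,0,0],0],[[0,0.3,0],[0,0,0],0],[[0,0,0],[0,0,0],0],[[0,0,0],[0,0,0],0]]}}

```text
t: 8.12
eef_pos: [646.3, 132.7, 20.1]
tcp_rot: [-1.57, -0.001, 0.05]
ft_force: [-0.6, -0.3, 1.2]
opening: 0.314
```

>>> {"name": "apply_moves", "arguments": {"increments": [[[0,0,0],[0,0,0],5.5],[[0,0,0],[0,0,0],5.5],[[0,-0.5,0],[0,0,0],6],[[0,-3.0,0],[0,0,0],7],[[0,-5.0,0],[0,0,0],7]]}}

```text
t: 8.75
eef_pos: [644.8, 132.4, 103.6]
tcp_rot: [-1.57, 0.006, 0.05]
ft_force: [0.2, 0.1, 0.9]
opening: 0.721
```

```bash
python3 plan.py 467.6 103.9 200 0.64 8 50 7
```

```text
t 8.75 pos [644.8 132.4 103.6] yaw [-1.57   0.006  0.05 ] F [0.2 0.1 0.9] open 0.72
[[-3.7, -2.0, -0.4], [-0.0, -7.0, -0.1]]
[[-3.7, -2.0, 0.0], [-0.0, -7.0, -0.1]]
[[-3.7, -2.0, 0.5], [-0.0, -7.0, -0.0]]
[[-3.6, -2.0, 1.0], [-0.1, -7.0, -0.1]]
[[-2.87, -1.58, 1.15], [-0.0, -5.8, 0.0]]
[[0.0, -0.0, -0.0], [-0.0, 0.0, 0.0]]
[[0.0, -0.0, -0.0], [-0.0, 0.0, 0.0]]
[[0.0, -0.0, -0.0], [-0.0, 0.0, 0.0]]
left [0. 0. 0.] rot [-0.  0.  0.]
```

>>> {"name": "apply_moves", "arguments": {"increments": [[[-3.7,-2.0,-0.4],[0,-7.0,0],7],[[-3.7,-2.0,0],[0,-7.0,0],7],[[-3.7,-2.0,0.5],[0,-7.0,0],7],[[-3.6,-2.0,1.0],[0,-7.0,0],7],[[-2.2,-1.0,0.9],[0,-4.5,0],7]]}}

```text
t: 9.38
eef_pos: [471.8, 103.6, 201.0]
tcp_rot: [-1.571, -0.003, 0.635]
ft_force: [0.7, 0.1, -0.3]
opening: 0.738
```

>>> {"name": "apply_moves", "arguments": {"increments": [[[-0.4,0,0.1],[0,-0.7,0],7],[[0,0,0],[0,0,0],7],[[0,0,0],[0,0,0],7],[[0,0,0],[0,0,0],7],[[0,0,0],[0,0,0],7]]}}

```text
t: 10.0
eef_pos: [469.5, 102.1, 200.9]
tcp_rot: [-1.572, -0.004, 0.644]
ft_force: [0.8, 0.0, 0.4]
opening: 0.737
```

```bash
python3 look.py w3 mallet_grip
python3 - <<'E'
from fit import *
c=read_camera("top");d=c["img"].copy()
print(fit(c,None,"short_stone_center",(646,132,.05),z0=6,rng=8))
print(fit(c,None,"mallet_grip",(467.6,103.9,.64),rng=5))
save("top1",c["img"])
E
python3 plan.py 467.6 103.9 70 0.64
```

```text
mallet_grip wrist [465.38 104.16   0.63] 2.74 top [467.62 103.85   0.64] net [[471.0, 103.0, 11.0], [553.0, -12.0, 1.0]]
[469.5 102.1 200.9] [-1.572 -0.004  0.644]
(array([6.48759608e+02, 1.31110216e+02, 4.94726980e-02]), np.float64(2.9342693059258624))
(array([478.7186125 , 102.44921757,   0.6629676 ]), np.float64(0.4915800641135503))
t 10.15 pos [469.3 102.1 201.1] yaw [-1.572 -0.004  0.644] F [ 0.3 -0.2 -1.3] open 0.74
[[-0.0, 5.0, 0.1], [0.0, 0.1, 0.1]]
[[-0.0, 5.0, 0.1], [0.0, 0.1, 0.1]]
[[-0.06, 3.11, 0.06], [0.1, 0.0, 0.0]]
[[-0.0, 0.0, 0.0], [-0.0, 0.0, 0.0]]
[[-0.0, 0.0, 0.0], [-0.0, 0.0, 0.0]]
left [-0.  0. -0.] rot [-0.  0.  0.]
```

>>> {"name": "apply_moves", "arguments": {"increments": [[[-0.15,5.0,0.3],[0,0.1,0.1],6],[[0,5.0,0],[0,0.1,0.1],6],[[0,4.0,0],[0,0,0],6],[[0,2.0,0],[0,0,0],6],[[0,0.5,0],[0,0,0],6]]}}

```text
t: 10.78
eef_pos: [468.6, 103.8, 32.5]
tcp_rot: [-1.574, -0.004, 0.64]
ft_force: [-0.9, 0.3, 0.6]
opening: 0.633
```

>>> {"name": "apply_moves", "arguments": {"increments": [[[0,0.3,0],[0,0,0],6],[[0,0,0],[0,0,0],6],[[0,0,0],[0,0,0],5],[[0,0,0],[0,0,0],4.2],[[0,0,0],[0,0,0],4.2]]}}

```text
t: 11.4
eef_pos: [470.0, 104.0, 31.8]
tcp_rot: [-1.577, -0.008, 0.64]
ft_force: [-0.1, 0.1, -0.6]
opening: 0.448
```

```bash
python3 plan.py 466.6 104 14 0.635 2
```

```text
t 11.4 pos [470.  104.   31.8] yaw [-1.577 -0.008  0.64 ] F [-0.1  0.1 -0.6] open 0.45
[[-0.29, 1.78, 0.21], [0.3, 0.3, 0.5]]
[[0.0, -0.0, 0.0], [0.0, -0.0, -0.0]]
left [0. 0. 0.] rot [ 0. -0. -0.]
```

>>> {"name": "apply_moves", "arguments": {"increments": [[[-0.3,1.0,0.2],[0.3,0.3,0.5],4.2],[[0,0.7,0],[0,0,0],4.2],[[0,0,0],[0,0,0],4.2],[[0,0,0],[0,0,0],4.2],[[0,0,0],[0,0,0],4.2]]}}

```text
t: 12.02
eef_pos: [466.1, 103.8, 13.3]
tcp_rot: [-1.571, 0.002, 0.635]
ft_force: [0.3, 0.3, 0.1]
opening: 0.443
```

```bash
python3 plan.py 466.6 104 14 0.635 1
```

```text
t 12.03 pos [466.1 103.8  13.3] yaw [-1.571  0.002  0.635] F [0.3 0.3 0.1] open 0.44
[[0.06, -0.07, -0.02], [-0.0, -0.0, -0.1]]
left [-0.1  0.   0. ] rot [-0. -0. -0.]
```

>>> {"name": "apply_moves", "arguments": {"increments": [[[0,0,0],[0,0,0],0],[[0,0,0],[0,0,0],0],[[0,0,0],[0,0,0],0],[[0,0,0],[0,0,0],0],[[0,-1.0,0],[0,0,0],0]]}}

```text
t: 12.65
eef_pos: [465.7, 103.8, 23.4]
tcp_rot: [-1.57, 0.003, 0.635]
ft_force: [0.2, -1.1, -2.1]
opening: 0.273
```

>>> {"name": "apply_moves", "arguments": {"increments": [[[0,-4,0],[0,0,0],0],[[0,-4.0,0],[0,0,0],0],[[0,-4.0,0],[0,0,0],0],[[0,-1.0,0],[0,0,0],0],[[0,0,0],[0,0,0],0]]}}

```text
t: 13.28
eef_pos: [465.2, 103.8, 159.0]
tcp_rot: [-1.57, 0.003, 0.635]
ft_force: [-0.2, -0.1, -2.2]
opening: 0.274
```

```bash
python3 plan.py 591.6 303.6 150 -0.11 9 45 7;  python3 - <<'E'
from h import *
save("w4",read_camera("wrist")["img"])
E
```

```text
t 13.28 pos [465.2 103.8 159. ] yaw [-1.57   0.003  0.635] F [-0.2 -0.1 -2.2] open 0.27
[[3.6, 0.1, 1.4], [0.0, 7.0, -0.0]]
[[3.4, 0.1, 1.8], [0.0, 7.0, -0.0]]
[[3.2, 0.2, 2.3], [0.0, 7.0, -0.0]]
[[2.9, 0.1, 2.6], [0.0, 7.0, -0.1]]
[[2.5, 0.2, 2.9], [0.0, 7.0, -0.0]]
[[2.1, 0.1, 3.3], [0.0, 7.0, -0.1]]
[[0.2, 0.05, 0.3], [0.0, 0.7, 0.0]]
[[0.0, 0.0, -0.0], [0.0, -0.0, 0.0]]
[[0.0, 0.0, -0.0], [0.0, -0.0, 0.0]]
left [ 0. -0. -0.] rot [ 0. -0.  0.]
```

View pics/w4.png

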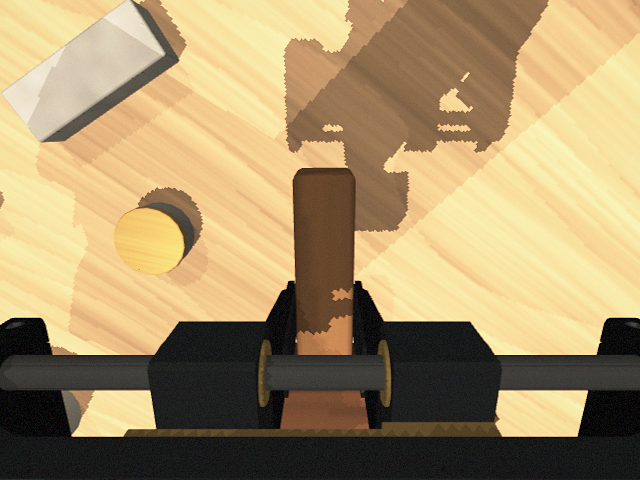

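>>> {"name": "apply_moves", "arguments": {"increments": [[[3.6,0.1,1.4],[0,7.0,0],0],[[3.4,0.1,1.8],[0,7.0,0],0],[[3.2,0.1,2.3],[0,7.0,0],0],[[2.9,0.1,2.6],[0,7.0,0],0],[[2.5,0.1,2.9],[0,7.0,0],0]]}}

```text
t: 13.95
eef_pos: [569.6, 268.7, 143.2]
tcp_rot: [-1.576, 0.017, 0.001]
ft_force: [0.0, 0.4, -2.3]
opening: 0.267
```

>>> {"name": "apply_moves", "arguments": {"increments": [[[1.3,0,2.0],[0,4.2,0],0],[[0.8,0,1.3],[0,2.8,0],0],[[0,0,0],[0,0,0],0],[[0,0,0],[0,0,0],0],[[0,0,0],[0,0,0],0]]}}

```text
t: 14.58
eef_pos: [589.7, 302.3, 132.6]
tcp_rot: [-1.584, 0.028, -0.123]
ft_force: [-0.1, -0.4, -2.4]
opening: 0.272
```

```bash
python3 plan.py 591.6 303.6 45 -.11 5
```

```text
t 14.57 pos [589.7 302.3 132.6] yaw [-1.584  0.028 -0.123] F [-0.1 -0.4 -2.4] open 0.27
[[0.2, 5.0, 0.2], [0.4, -0.4, -0.9]]
[[0.16, 3.76, 0.04], [0.4, -0.3, -0.7]]
[[0.0, -0.0, 0.0], [-0.0, -0.0, -0.0]]
[[0.0, -0.0, 0.0], [-0.0, -0.0, -0.0]]
[[0.0, -0.0, 0.0], [-0.0, -0.0, -0.0]]
left [0. 0. 0.] rot [-0. -0. -0.]
```

>>> {"name": "apply_moves", "arguments": {"increments": [[[0.1,3.0,0.1],[0.4,-0.4,-0.8],0],[[0.1,3.0,0],[0.4,-0.3,-0.8],0],[[0.1,2.0,0],[0,0,0],0],[[0,0.7,0],[0,0,0],0],[[0,0,0],[0,0,0],0]]}}

```text
t: 15.2
eef_pos: [591.6, 300.5, 45.1]
tcp_rot: [-1.569, -0.003, -0.11]
ft_force: [-0.1, 0.4, -2.0]
opening: 0.271
```

```bash
python3 plan.py 591.6 303.6 20 -.11 2
```

```text
t 15.2 pos [591.6 300.5  45.1] yaw [-1.569 -0.003 -0.11 ] F [-0.1  0.4 -2. ] open 0.27
[[-0.04, 2.51, 0.3], [-0.1, 0.0, 0.1]]
[[-0.0, 0.0, 0.0], [-0.0, 0.0, 0.0]]
left [-0.  0. -0.] rot [-0.  0.  0.]
```

>>> {"name": "apply_moves", "arguments": {"increments": [[[0,0.5,0.3],[-0.1,0,0.1],0],[[0,0.4,0],[0,0,0],0],[[0,0,0],[0,0,0],0],[[0,0,0],[0,0,0],0],[[0,0,0],[0,0,0],0]]}}

```text
t: 15.82
eef_pos: [592.9, 304.1, 37.9]
tcp_rot: [-1.569, -0.004, -0.109]
ft_force: [-0.4, -0.4, -1.3]
opening: 0.269
```

```bash
python3 plan.py 591.6 303.6 19.5 -.11 2
```

```text
t 15.82 pos [592.9 304.1  37.9] yaw [-1.569 -0.004 -0.109] F [-0.4 -0.4 -1.3] open 0.27
[[-0.13, 1.84, -0.06], [-0.1, 0.0, 0.2]]
[[-0.0, 0.0, -0.0], [-0.0, 0.0, 0.0]]
left [-0. -0. -0.] rot [-0.  0.  0.]
```

>>> {"name": "apply_moves", "arguments": {"increments": [[[-0.1,0.8,0],[0,0,0.2],0],[[0,0.6,0],[0,0,0],0],[[0,0.35,0],[0,0,0],0],[[0,0,0],[0,0,0],0],[[0,0,0],[0,0,0],0]]}}

```text
t: 16.45
eef_pos: [592.0, 304.2, 19.5]
tcp_rot: [-1.569, -0.0, -0.109]
ft_force: [-1.4, 0.3, -0.0]
opening: 0.269
```

>>> {"name": "apply_moves", "arguments": {"increments": [[[0,0,0],[0,0,0],5],[[0,0,0],[0,0,0],5],[[0,-0.5,0],[0,0,0],5.5],[[0,-3.0,0],[0,0,0],6],[[0,-5.0,0],[0,0,0],6]]}}

```text
t: 17.08
eef_pos: [590.8, 303.5, 103.4]
tcp_rot: [-1.571, 0.005, -0.109]
ft_force: [0.0, 0.5, -0.6]
opening: 0.627
```

```bash
python3 plan.py 647.2 -159.4 200 -0.53 14 52 7
```

```text
t 17.07 pos [590.8 303.5 103.4] yaw [-1.571  0.005 -0.109] F [ 0.   0.5 -0.6] open 0.63
[[1.2, -1.1, -5.0], [0.0, 2.6, -0.0]]
[[1.4, -1.1, -4.9], [0.0, 2.6, -0.0]]
[[1.6, -1.0, -4.8], [0.0, 2.6, -0.0]]
[[1.8, -1.1, -4.8], [0.0, 2.6, -0.0]]
[[2.0, -1.0, -4.7], [0.0, 2.7, -0.1]]
[[2.3, -1.1, -4.6], [0.0, 2.7, -0.0]]
[[2.5, -1.0, -4.5], [0.0, 2.6, -0.0]]
[[2.7, -1.1, -4.3], [0.1, 2.7, -0.1]]
[[2.8, -1.0, -4.2], [0.0, 2.7, -0.0]]
[[0.41, -0.17, -0.54], [0.0, 0.3, -0.1]]
[[0.0, -0.0, -0.0], [0.0, -0.0, 0.0]]
[[0.0, -0.0, -0.0], [0.0, -0.0, 0.0]]
[[0.0, -0.0, -0.0], [0.0, -0.0, 0.0]]
[[0.0, -0.0, -0.0], [0.0, -0.0, 0.0]]
left [ 0. -0.  0.] rot [ 0. -0.  0.]
```

>>> {"name": "apply_moves", "arguments": {"increments": [[[1.0,-3.0,-3.5],[0,2.6,0],6],[[1.4,-3.0,-4.5],[0,2.6,0],6],[[1.6,-2.0,-5.0],[0,2.6,0],6],[[1.8,-1.0,-5.0],[0,2.6,0],6],[[2.0,0,-5.0],[0,2.7,0],6]]}}

```text
t: 17.7
eef_pos: [621.3, 59.4, 202.6]
tcp_rot: [-1.567, -0.004, -0.339]
ft_force: [0.3, -1.1, -0.2]
opening: 0.629
```

```bash
python3 plan.py 647.2 -159.4 200 -0.53 6 52 7;python3 - <<'E'
from fit import *
c=read_camera("top");save("top2",c["img"])
print(fit(c,None,"short_stone_center",(646,132,.05),z0=6,rng=8))
print(fit(c,None,"mallet_grip",(591.6,303.6,-.11),z0=6,rng=8))
E
```

```text
t 17.7 pos [621.3  59.4 202.6] yaw [-1.567 -0.004 -0.339] F [ 0.3 -1.1 -0.2] open 0.63
[[2.3, 0.1, -4.7], [-0.1, 2.6, 0.1]]
[[2.5, 0.0, -4.6], [-0.0, 2.6, 0.0]]
[[2.7, 0.1, -4.4], [-0.1, 2.6, 0.1]]
[[2.9, 0.0, -4.3], [-0.0, 2.6, 0.0]]
[[0.73, 0.05, -0.97], [-0.0, 0.6, 0.0]]
[[0.0, -0.0, 0.0], [-0.0, -0.0, 0.0]]
left [0. 0. 0.] rot [-0. -0.  0.]
(array([ 6.53904464e+02,  1.29765403e+02, -1.66850914e-02]), np.float64(0.7241672215101227))
(array([ 5.85576428e+02,  3.03030085e+02, -1.24057035e-01]), np.float64(1.8063651589419236))
```

>>> {"name": "apply_moves", "arguments": {"increments": [[[2.3,0.1,-4.7],[0,2.6,0.1],6],[[2.5,0,-4.6],[0,2.6,0],6],[[2.7,0,-4.4],[0,2.6,0.1],6],[[2.2,0,-3.3],[0,2.0,0],6],[[1.2,0,-1.5],[0,1.0,0],6]]}}

```text
t: 18.38
eef_pos: [646.3, -167.4, 203.4]
tcp_rot: [-1.567, -0.003, -0.54]
ft_force: [0.1, -0.3, -0.1]
opening: 0.631
```

>>> {"name": "apply_moves", "arguments": {"increments": [[[0,0,0],[0,0,0],6],[[0,0,0],[0,0,0],6],[[0,0,0],[0,0,0],6],[[0,0,0],[0,0,0],6],[[0,0,0],[0,0,0],6]]}}

```text
t: 19.0
eef_pos: [646.4, -163.5, 203.8]
tcp_rot: [-1.567, -0.003, -0.536]
ft_force: [-0.5, -0.3, -0.1]
opening: 0.627
```

```bash
python3 look.py w5 square_grip; python3 plan.py 647.2 -159.4 14 -0.53;python3 - <<'E'
from fit import *
c=read_camera("top");save("top2",c["img"]);d=c["img"].copy()
print(fit(c,None,"short_stone_center",(646,132,.05),z0=6,rng=8,draw=d))
print(fit(c,None,"mallet_grip",(591.6,303.6,-.11),z0=6,rng=8,draw=d))
w=cv2.imread("pics/w5.png")[:,:,::-1]
t=cv2.resize(d[180:270,180:340],(640,360),interpolation=cv2.INTER_CUBIC)
save("v1",cv2.resize(np.vstack([t,cv2.resize(w[:320],(640,320))])[:, :],(560,595)))
E
```

```text
square_grip wrist [ 6.4606e+02 -1.5850e+02 -5.4000e-01] 2.79 top [ 6.4721e+02 -1.5941e+02 -5.3000e-01] net [[646.0, -155.0, 14.0]]
[ 646.4 -163.5  203.8] [-1.567 -0.003 -0.536]
t 19.1 pos [ 646.4 -163.7  203.8] yaw [-1.567 -0.003 -0.536] F [-0.4  0.2  0. ] open 0.63
[[-0.1, 5.0, 0.1], [-0.1, -0.1, 0.0]]
[[-0.0, 5.0, 0.1], [-0.0, -0.1, 0.1]]
[[-0.0, 5.0, 0.1], [-0.1, -0.1, 0.0]]
[[-0.09, 3.98, 0.07], [-0.0, -0.0, 0.1]]
[[0.0, 0.0, 0.0], [-0.0, -0.0, -0.0]]
left [ 0.  0. -0.] rot [-0. -0. -0.]
(array([6.49212590e+02, 1.31602461e+02, 4.49389597e-02]), np.float64(2.965002699924888))
(array([ 5.92813792e+02,  3.02533434e+02, -1.13749379e-01]), np.float64(1.7140606444365754))
```

View pics/v1.png

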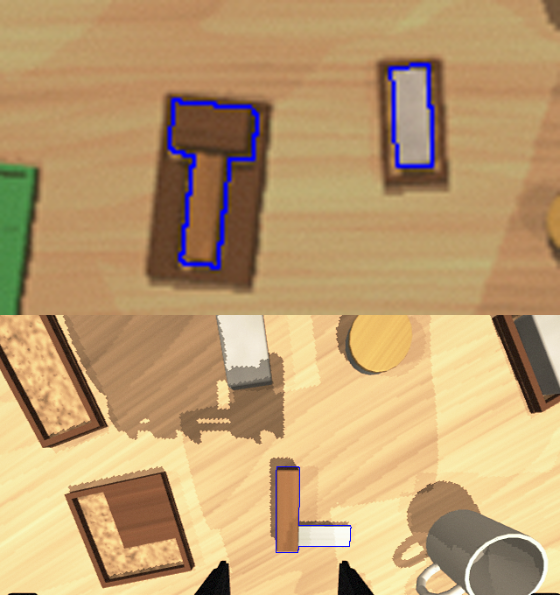

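>>> {"name": "apply_moves", "arguments": {"increments": [[[-0.2,5.0,0.35],[-0.1,-0.1,0.1],6],[[0,5.0,0],[-0.1,0,0.1],6],[[0,4.0,0],[0,0,0],5],[[0,2.2,0],[0,0,0],4.2],[[0,0.6,0],[0,0,0],4.2]]}}

```text
t: 19.77
eef_pos: [648.0, -160.2, 32.4]
tcp_rot: [-1.57, -0.003, -0.535]
ft_force: [0.3, -0.1, 0.5]
opening: 0.45
```

>>> {"name": "apply_moves", "arguments": {"increments": [[[0,0.1,0],[0,0,0],4.2],[[0,0,0],[0,0,0],4.2],[[0,0,0],[0,0,0],4.2],[[0,0,0],[0,0,0],4.2],[[0,0,0],[0,0,0],4.2]]}}

```text
t: 20.4
eef_pos: [649.4, -160.8, 34.8]
tcp_rot: [-1.569, -0.008, -0.535]
ft_force: [0.7, 0.3, 0.3]
opening: 0.443
```

```bash
python3 plan.py 646.5 -158.9 14 -0.535 2
```

```text
t 20.4 pos [ 649.4 -160.8   34.8] yaw [-1.569 -0.008 -0.535] F [0.7 0.3 0.3] open 0.44
[[-0.36, 2.08, 0.01], [-0.1, 0.0, 0.4]]
[[-0.0, -0.0, 0.0], [-0.0, 0.0, 0.0]]
left [-0.  0.  0.] rot [-0.  0.  0.]
```

>>> {"name": "apply_moves", "arguments": {"increments": [[[-0.3,1.1,0],[-0.1,0,0.4],4.2],[[0,0.8,0],[0,0,0],4.2],[[0,0,0],[0,0,0],4.2],[[0,0,0],[0,0,0],4.2],[[0,0,0],[0,0,0],4.2]]}}

```text
t: 21.02
eef_pos: [646.5, -159.1, 14.0]
tcp_rot: [-1.571, 0.001, -0.535]
ft_force: [0.0, 1.4, 0.0]
opening: 0.443
```

```bash
python3 plan.py 646.5 -158.9 14 -0.535 2
```

```text
t 21.02 pos [ 646.5 -159.1   14. ] yaw [-1.571e+00  1.000e-03 -5.350e-01] F [0.  1.4 0. ] open 0.44
[[-0.01, -0.0, 0.01], [0.0, 0.0, -0.0]]
[[-0.0, -0.0, 0.0], [0.0, 0.0, -0.0]]
left [-0.  0.  0.] rot [ 0.  0. -0.]
```

>>> {"name": "apply_moves", "arguments": {"increments": [[[0,0,0],[0,0,0],0],[[0,0,0],[0,0,0],0],[[0,0,0],[0,0,0],0],[[0,0,0],[0,0,0],0],[[0,-1.0,0],[0,0,0],0]]}}

```text
t: 21.65
eef_pos: [646.3, -159.0, 24.0]
tcp_rot: [-1.571, 0.001, -0.535]
ft_force: [0.2, 0.0, -1.6]
opening: 0.25
```

>>> {"name": "apply_moves", "arguments": {"increments": [[[0,-3,0],[0,0,0],0],[[0,-3.0,0],[0,0,0],0],[[0,-3.0,0],[0,0,0],0],[[0,-1.0,0],[0,0,0],0],[[0,0,0],[0,0,0],0]]}}

```text
t: 22.28
eef_pos: [646.1, -159.0, 129.0]
tcp_rot: [-1.571, 0.001, -0.535]
ft_force: [0.3, 0.6, -1.9]
opening: 0.247
```

```bash
python3 plan.py 570.6 -353.2 130 -0.33 8 45 7;  python3 - <<'E'
from h import *
save("w6",read_camera("wrist")["img"])
E
```

```text
t 22.27 pos [ 646.1 -159.   129. ] yaw [-1.571e+00  1.000e-03 -5.350e-01] F [ 0.3  0.6 -1.9] open 0.25
[[0.7, -0.0, -4.4], [0.0, -2.5, -0.0]]
[[0.5, -0.0, -4.5], [0.0, -2.5, -0.0]]
[[0.4, -0.0, -4.5], [0.0, -2.6, -0.0]]
[[0.1, -0.1, -4.5], [0.0, -2.5, -0.0]]
[[0.02, 0.0, -2.84], [0.0, -1.6, -0.1]]
[[-0.0, 0.0, -0.0], [0.0, -0.0, 0.0]]
[[-0.0, 0.0, -0.0], [0.0, -0.0, 0.0]]
[[-0.0, 0.0, -0.0], [0.0, -0.0, 0.0]]
left [-0. -0. -0.] rot [ 0. -0.  0.]
```

View pics/w6.png

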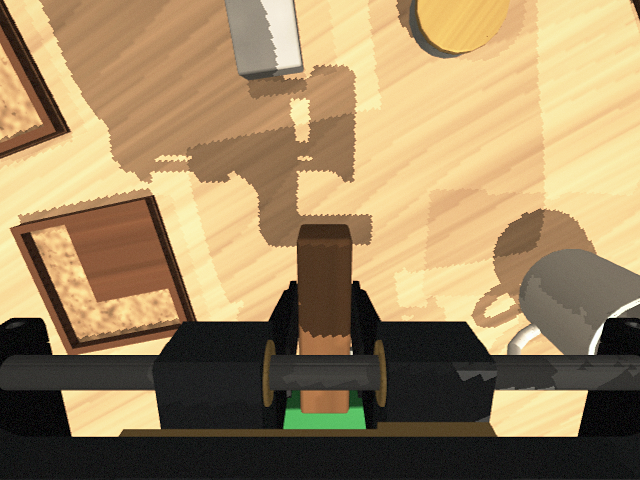

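>>> {"name": "apply_moves", "arguments": {"increments": [[[0.7,0,-4.4],[0,-2.5,0],0],[[0.5,0,-4.5],[0,-2.5,0],0],[[0.4,0,-4.5],[0,-2.6,0],0],[[0.1,0,-3.8],[0,-2.1,0],0],[[0,0,-2.2],[0,-1.2,0],0]]}}

```text
t: 22.95
eef_pos: [572.1, -343.1, 120.9]
tcp_rot: [-1.569, 0.012, -0.335]
ft_force: [0.3, 0.6, -1.0]
opening: 0.248
```

>>> {"name": "apply_moves", "arguments": {"increments": [[[0,0,-1.0],[0,-0.6,0],0],[[0,0,0],[0,0,0],0],[[0,0,0],[0,0,0],0],[[0,0,0],[0,0,0],0],[[0,0,0],[0,0,0],0]]}}

```text
t: 23.58
eef_pos: [568.4, -351.0, 118.0]
tcp_rot: [-1.567, 0.016, -0.324]
ft_force: [-0.0, -0.5, -1.5]
opening: 0.249
```

```bash
python3 plan.py 570.6 -353.2 45 -0.33 5
```

```text
t 23.57 pos [ 568.4 -351.   118. ] yaw [-1.567  0.016 -0.324] F [-0.  -0.5 -1.5] open 0.25
[[0.3, 5.0, -0.1], [-0.2, 0.2, -0.6]]
[[0.06, 2.3, -0.06], [-0.0, 0.1, -0.3]]
[[0.0, -0.0, 0.0], [-0.0, 0.0, 0.0]]
[[0.0, -0.0, 0.0], [-0.0, 0.0, 0.0]]
[[0.0, -0.0, 0.0], [-0.0, 0.0, 0.0]]
left [ 0. -0.  0.] rot [-0.  0.  0.]
```

>>> {"name": "apply_moves", "arguments": {"increments": [[[0.2,3.0,-0.1],[-0.2,0.2,-0.6],0],[[0.1,2.5,0],[0,0.1,-0.3],0],[[0,1.2,0],[0,0,0],0],[[0,0.4,0],[0,0,0],0],[[0,0,0],[0,0,0],0]]}}

```text
t: 24.2
eef_pos: [572.3, -351.8, 47.2]
tcp_rot: [-1.571, -0.004, -0.328]
ft_force: [0.3, -0.5, -1.4]
opening: 0.246
```

>>> {"name": "apply_moves", "arguments": {"increments": [[[0,0.5,0],[0,0,0],0],[[0,0.2,0],[0,0,0],0],[[0,0,0],[0,0,0],0],[[0,0,0],[0,0,0],0],[[0,0,0],[0,0,0],0]]}}

```text
t: 24.82
eef_pos: [573.0, -352.4, 41.6]
tcp_rot: [-1.572, -0.006, -0.328]
ft_force: [0.1, 0.1, -2.2]
opening: 0.248
```

```bash
python3 plan.py 570.6 -353.2 20 -0.33 2
```

```text
t 24.82 pos [ 573.  -352.4   41.6] yaw [-1.572 -0.006 -0.328] F [ 0.1  0.1 -2.2] open 0.25
[[-0.21, 2.16, -0.15], [0.1, 0.1, 0.4]]
[[-0.0, 0.0, 0.0], [-0.0, 0.0, -0.0]]
left [-0.  0. -0.] rot [-0.  0. -0.]
```

>>> {"name": "apply_moves", "arguments": {"increments": [[[-0.2,0.9,-0.12],[0.1,0.1,0.4],0],[[0,0.8,0],[0,0,0],0],[[0,0.4,0],[0,0,0],0],[[0,0,0],[0,0,0],0],[[0,0,0],[0,0,0],0]]}}

```text
t: 25.45
eef_pos: [570.6, -353.0, 20.3]
tcp_rot: [-1.57, 0.001, -0.33]
ft_force: [-1.0, 0.9, 1.4]
opening: 0.251
```

Spot on; release and head for the long stone.

>>> {"name": "apply_moves", "arguments": {"increments": [[[0,0,0],[0,0,0],5],[[0,0,0],[0,0,0],5],[[0,-0.5,0],[0,0,0],5.5],[[0,-3.0,0],[0,0,0],7],[[0,-5.0,0],[0,0,0],8]]}}

```text
t: 26.08
eef_pos: [569.4, -352.1, 103.4]
tcp_rot: [-1.568, 0.007, -0.33]
ft_force: [0.3, -0.1, 0.2]
opening: 0.721
```

```bash
python3 plan.py 474.8 -109 200 -0.40 8 50 7
```

```text
t 26.07 pos [ 569.4 -352.1  103.4] yaw [-1.568  0.007 -0.33 ] F [ 0.3 -0.1  0.2] open 0.72
[[-3.0, -1.7, 3.6], [-0.0, 0.7, -0.1]]
[[-3.1, -1.7, 3.5], [-0.0, 0.7, -0.1]]
[[-3.1, -1.7, 3.5], [-0.0, 0.7, -0.1]]
[[-3.2, -1.7, 3.5], [-0.1, 0.7, -0.1]]
[[-3.2, -1.8, 3.4], [-0.0, 0.8, -0.0]]
[[-1.82, -0.96, 1.97], [-0.0, 0.4, -0.0]]
[[0.0, -0.0, -0.0], [-0.0, 0.0, -0.0]]
[[0.0, -0.0, -0.0], [-0.0, 0.0, -0.0]]
left [-0. -0.  0.] rot [-0.  0. -0.]
```

>>> {"name": "apply_moves", "arguments": {"increments": [[[-3.0,-1.7,3.6],[0,0.7,-0.1],8],[[-3.1,-1.7,3.5],[0,0.7,-0.1],8],[[-3.1,-1.7,3.5],[0,0.7,-0.1],8],[[-3.2,-1.7,3.5],[0,0.7,-0.1],8],[[-3.2,-1.8,3.4],[0,0.8,0],8]]}}

```text
t: 26.7
eef_pos: [483.0, -131.0, 195.9]
tcp_rot: [-1.57, -0.008, -0.398]
ft_force: [0.3, 0.8, 0.2]
opening: 0.842
```

>>> {"name": "apply_moves", "arguments": {"increments": [[[-1.1,-0.5,1.2],[0,0.3,0],8],[[-0.6,-0.2,0.6],[0,0.1,0],8],[[0,0,0],[0,0,0],8],[[0,0,0],[0,0,0],8],[[0,0,0],[0,0,0],8]]}}

```text
t: 27.32
eef_pos: [474.6, -107.4, 203.7]
tcp_rot: [-1.57, -0.01, -0.404]
ft_force: [0.0, 0.6, 0.5]
opening: 0.839
```

```bash
python3 look.py w7 long_stone_center;python3 - <<'E'
from fit import *
c=read_camera("top");d=c["img"].copy()
print(fit(c,None,"square_grip",(570.6,-353,-.33),z0=6,rng=8,draw=d))
t=cv2.resize(d[190:270,400:500],(640,512),interpolation=cv2.INTER_CUBIC);save("v2",t)
E
python3 plan.py 474.8 -109 30 -0.40 5
```

```text
long_stone_center wrist [ 4.7271e+02 -1.0755e+02 -4.0000e-01] 2.95 top [ 4.7476e+02 -1.0902e+02 -4.0000e-01] net [[476.0, -106.0, 15.0], [403.0, -299.0, 18.0]]
[ 474.6 -107.4  203.7] [-1.57  -0.01  -0.404]
(array([ 5.71597067e+02, -3.52067425e+02, -3.55078122e-01]), np.float64(2.3979973508048267))
t 27.48 pos [ 474.5 -107.1  203.9] yaw [-1.57  -0.01  -0.404] F [-1.4  0.4 -0.4] open 0.84
[[-0.0, 5.0, -0.1], [-0.0, -0.1, 0.2]]
[[-0.0, 5.0, -0.0], [-0.0, -0.1, 0.2]]
[[-0.0, 5.0, -0.1], [-0.0, -0.0, 0.1]]
[[0.0, 2.39, 0.02], [-0.1, -0.0, 0.1]]
[[0.0, -0.0, 0.0], [0.0, -0.0, -0.0]]
left [0. 0. 0.] rot [ 0. -0. -0.]
```

View pics/v2.png

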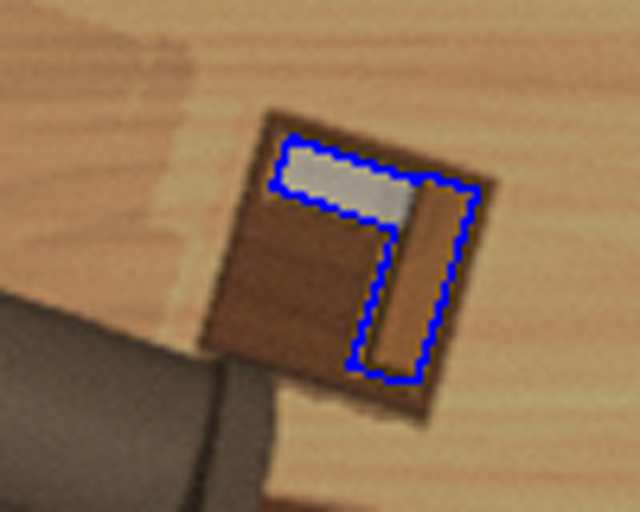

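>>> {"name": "apply_moves", "arguments": {"increments": [[[0,5.0,-0.12],[0,-0.1,0.3],7.5],[[0,5.0,0],[0,-0.1,0.3],7],[[0,4.0,0],[0,0,0],6.5],[[0,2.2,0],[0,0,0],6],[[0,0.6,0],[0,0,0],6]]}}

```text
t: 28.1
eef_pos: [476.5, -109.9, 31.7]
tcp_rot: [-1.57, -0.003, -0.402]
ft_force: [0.4, 0.3, -0.4]
opening: 0.636
```

>>> {"name": "apply_moves", "arguments": {"increments": [[[0,0.1,0],[0,0,0],6],[[0,0,0],[0,0,0],6],[[0,0,0],[0,0,0],6],[[0,0,0],[0,0,0],6],[[0,0,0],[0,0,0],6]]}}

```text
t: 28.72
eef_pos: [477.8, -110.4, 33.3]
tcp_rot: [-1.57, -0.007, -0.402]
ft_force: [0.0, -0.1, -0.1]
opening: 0.631
```

```bash
python3 plan.py 473.9 -108.3 14 -0.40 2
```

```text
t 28.73 pos [ 477.8 -110.4   33.3] yaw [-1.57  -0.007 -0.402] F [ 0.  -0.1 -0.1] open 0.63
[[-0.46, 1.93, 0.04], [-0.1, -0.1, 0.4]]
[[0.0, -0.0, -0.0], [0.0, 0.0, 0.0]]
left [-0. -0.  0.] rot [0. 0. 0.]
```

>>> {"name": "apply_moves", "arguments": {"increments": [[[-0.4,1.0,0.04],[-0.1,-0.1,0.4],6],[[0,0.8,0],[0,0,0],6],[[0,0,0],[0,0,0],6],[[0,0,0],[0,0,0],6],[[0,0,0],[0,0,0],6]]}}

```text
t: 29.35
eef_pos: [474.0, -108.3, 13.6]
tcp_rot: [-1.571, 0.001, -0.4]
ft_force: [-0.3, 0.2, -0.1]
opening: 0.632
```

>>> {"name": "apply_moves", "arguments": {"increments": [[[0,0,0],[0,0,0],0],[[0,0,0],[0,0,0],0],[[0,0,0],[0,0,0],0],[[0,0,0],[0,0,0],0],[[0,-1.0,0],[0,0,0],0]]}}

```text
t: 29.98
eef_pos: [473.7, -108.2, 23.7]
tcp_rot: [-1.572, 0.002, -0.4]
ft_force: [0.5, -0.3, -2.1]
opening: 0.438
```

>>> {"name": "apply_moves", "arguments": {"increments": [[[0,-3,0],[0,0,0],0],[[0,-3.0,0],[0,0,0],0],[[0,-3.0,0],[0,0,0],0],[[0,-1.0,0],[0,0,0],0],[[0,0,0],[0,0,0],0]]}}

```text
t: 30.6
eef_pos: [473.0, -107.9, 128.3]
tcp_rot: [-1.572, 0.003, -0.4]
ft_force: [-1.1, -0.0, -3.3]
opening: 0.44
```

```bash
python3 plan.py 407.1 -300.7 130 -0.20 8 45 7;  python3 - <<'E'
from h import *
save("w8",read_camera("wrist")["img"])
E
```

```text
t 30.6 pos [ 473.  -107.9  128.3] yaw [-1.572  0.003 -0.4  ] F [-1.1 -0.  -3.3] open 0.44
[[0.3, -0.0, -4.5], [0.0, -2.5, -0.0]]
[[0.1, -0.0, -4.5], [0.0, -2.5, -0.0]]
[[-0.1, -0.1, -4.5], [0.0, -2.6, -0.1]]
[[-0.2, -0.0, -4.5], [0.0, -2.5, -0.0]]
[[-0.27, -0.06, -2.34], [0.0, -1.3, -0.1]]
[[0.0, -0.0, -0.0], [0.0, -0.0, 0.0]]
[[0.0, -0.0, -0.0], [0.0, -0.0, 0.0]]
[[0.0, -0.0, -0.0], [0.0, -0.0, 0.0]]
left [ 0.  -0.1  0. ] rot [ 0. -0.  0.]
```

View pics/w8.png

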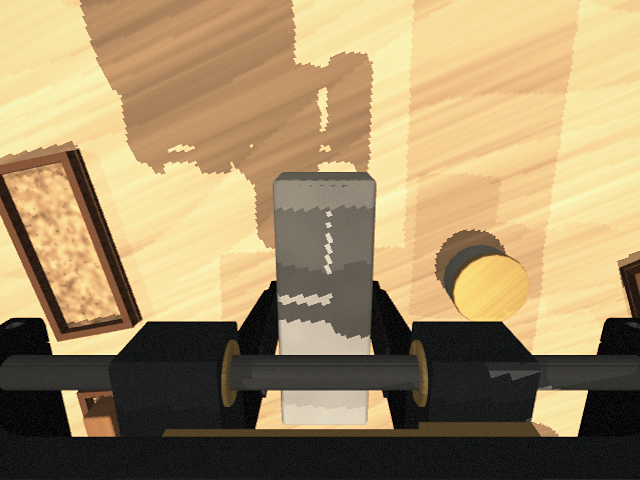

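>>> {"name": "apply_moves", "arguments": {"increments": [[[0.3,0,-4.5],[0,-2.5,0],0],[[0.1,0,-4.5],[0,-2.5,0],0],[[-0.1,0,-4.5],[0,-2.6,0],0],[[-0.2,0,-3.3],[0,-2.0,0],0],[[-0.2,0,-2.0],[0,-1.2,0],0]]}}

```text
t: 31.28
eef_pos: [408.6, -288.8, 121.6]
tcp_rot: [-1.567, 0.012, -0.202]
ft_force: [1.1, 0.9, -2.9]
opening: 0.437
```

>>> {"name": "apply_moves", "arguments": {"increments": [[[-0.1,0,-1.0],[0,-0.6,0],0],[[0,0,0],[0,0,0],0],[[0,0,0],[0,0,0],0],[[0,0,0],[0,0,0],0],[[0,0,0],[0,0,0],0]]}}

```text
t: 31.9
eef_pos: [405.0, -297.0, 119.2]
tcp_rot: [-1.564, 0.016, -0.192]
ft_force: [-0.4, -0.0, -3.3]
opening: 0.438
```

```bash
python3 plan.py 407.1 -300.7 42 -0.20 5
```

```text
t 31.9 pos [ 405.  -297.   119.2] yaw [-1.564  0.016 -0.192] F [-0.4 -0.  -3.3] open 0.44
[[0.3, 5.0, -0.2], [-0.2, 0.3, -0.6]]
[[0.07, 2.71, -0.16], [-0.2, 0.2, -0.3]]
[[-0.0, -0.0, -0.0], [0.0, -0.0, -0.0]]
[[-0.0, -0.0, -0.0], [0.0, -0.0, -0.0]]
[[-0.0, -0.0, -0.0], [0.0, -0.0, -0.0]]
left [-0. -0.  0.] rot [ 0. -0. -0.]
```

>>> {"name": "apply_moves", "arguments": {"increments": [[[0.2,3.0,-0.2],[-0.2,0.3,-0.6],0],[[0.1,2.5,-0.15],[-0.2,0.2,-0.3],0],[[0,1.2,0],[0,0,0],0],[[0,0.4,0],[0,0,0],0],[[0,0,0],[0,0,0],0]]}}

```text
t: 32.52
eef_pos: [408.4, -300.4, 47.8]
tcp_rot: [-1.573, -0.003, -0.199]
ft_force: [1.7, 0.5, -3.6]
opening: 0.435
```

>>> {"name": "apply_moves", "arguments": {"increments": [[[0,0.5,0],[0,0,0],0],[[0,0.2,0],[0,0,0],0],[[0,0,0],[0,0,0],0],[[0,0,0],[0,0,0],0],[[0,0,0],[0,0,0],0]]}}

```text
t: 33.15
eef_pos: [409.0, -301.0, 41.9]
tcp_rot: [-1.574, -0.005, -0.199]
ft_force: [-0.1, 0.1, -2.1]
opening: 0.438
```

```bash
python3 plan.py 407.1 -300.7 20 -0.20 2
```

```text
t 33.15 pos [ 409.  -301.    41.9] yaw [-1.574 -0.005 -0.199] F [-0.1  0.1 -2.1] open 0.44
[[-0.2, 2.19, -0.0], [0.2, 0.1, 0.3]]
[[-0.0, 0.0, -0.0], [0.0, -0.0, 0.0]]
left [-0. -0. -0.] rot [ 0. -0.  0.]
```

>>> {"name": "apply_moves", "arguments": {"increments": [[[-0.18,0.9,0],[0.2,0.1,0.3],0],[[0,0.8,0],[0,0,0],0],[[0,0.45,0],[0,0,0],0],[[0,0,0],[0,0,0],0],[[0,0,0],[0,0,0],0]]}}

```text
t: 33.78
eef_pos: [407.3, -300.7, 19.4]
tcp_rot: [-1.571, -0.0, -0.2]
ft_force: [-1.3, 0.3, 3.1]
opening: 0.44
```

>>> {"name": "apply_moves", "arguments": {"increments": [[[0,0,0],[0,0,0],6.5],[[0,0,0],[0,0,0],6.5],[[0,-0.5,0],[0,0,0],7],[[0,-3.0,0],[0,0,0],7],[[0,-5.0,0],[0,0,0],7]]}}

```text
t: 34.4
eef_pos: [406.4, -300.0, 103.8]
tcp_rot: [-1.568, 0.005, -0.201]
ft_force: [0.0, -0.5, -0.2]
opening: 0.733
```

>>> {"name": "apply_moves", "arguments": {"increments": [[[0,-4,3],[0,0,0],7],[[0,-4,4],[0,0,0],7],[[0,-4,5],[0,0,0],7],[[0,0,5],[0,0,0],7],[[0,0,5],[0,0,0],7]]}}

```text
t: 35.02
eef_pos: [452.0, -84.1, 231.6]
tcp_rot: [-1.57, -0.005, -0.207]
ft_force: [0.1, 0.1, -0.6]
opening: 0.737
```

>>> {"name": "apply_moves", "arguments": {"increments": [[[0,0,4],[0,0,0],7],[[0,0,2],[0,0,0],7],[[0,0,0],[0,0,0],7],[[0,0,0],[0,0,0],7],[[0,0,0],[0,0,0],7]]}}

```text
t: 35.65
eef_pos: [464.1, -21.8, 233.2]
tcp_rot: [-1.57, -0.007, -0.203]
ft_force: [-0.3, -0.6, -1.0]
opening: 0.736
```

Run:
```python
from fit import *
import json
T=json.load(open("top.json"));c=read_camera("top");d=c["img"].copy()
for a,b in [("mallet_grip","mallet_tray_seat"),("square_grip","square_tray_seat"),("long_stone_center","long_tray_seat"),("short_stone_center","short_tray_seat")]:
    p,q=fit(c,None,a,T[b],z0=6,rng=8);print(a,(p-T[b]).round(2),round(q,2))
print([c2w(c,nets.mark_of(c,n)[0]["point"]).round() for n in ("mug","tin")])
t=cv2.resize(d[125:335,120:520],None,fx=2,fy=2,interpolation=cv2.INTER_CUBIC)
e=read_camera("side")["img"];save("side9",e);save("top9",t);
save("v9",np.vstack([t,cv2.resize(e[120:,200:480],(800,1029))])[:400] if 0 else t)
save("s9",cv2.resize(e[120:450,190:490],(540,594)))
```

```text
mallet_grip [ 3.55 -1.78 -0.01] 1.75
square_grip [ 1.76  0.75 -0.02] 2.39
long_stone_center [ 0.86 -2.7  -0.  ] 2.95
short_stone_center [ 2.82 -1.12  0.  ] 2.92
[array([796., -12.,  -2.]), array([562.,  -7.,  -1.])]
```

View pics/top9.png

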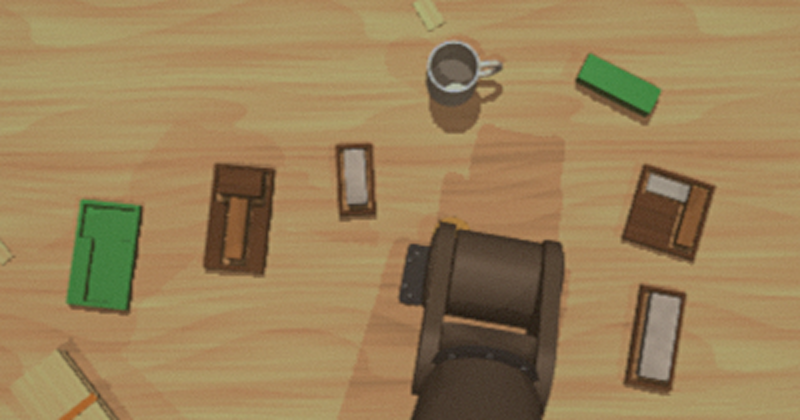

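View pics/s9.png

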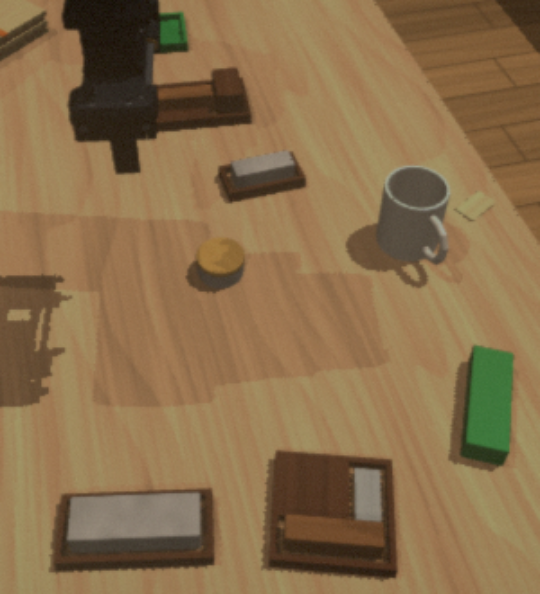

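All four tools lie flat in their recesses, within 4 mm of home and inside the 12 mm allowance. The mug and tin are where they were, so I'm handing the job in.

```bash
python3 -c "
from cell import env;print(env.job_done())"
```

```text
the job is handed in; nothing more can be done
None
```

I put the short stone, mallet, try square and long stone each in its own wooden tray and handed the job in at about 36 s of robot time. No verdict is reported.

**Position:** The last top-camera fits put the tools off their tray points as follows. The limits are 12 mm and 0.3 rad.

| Tool | Horizontal offset | Turn error |
|---|---|---|
| Mallet | 4.0 mm | 0.01 rad |
| Try square | 1.9 mm | 0.02 rad |
| Long stone | 2.8 mm | under 0.01 rad |
| Short stone | 3.0 mm | under 0.01 rad |

The mallet's fit was weaker than the rest, because its dark head sits against the dark tray.

**Height:** I did not measure height separately. The fits assume the recess floor. I released each tool with the fingers at floor height, and the top and side pictures show them flat and fully down. The side view of the mallet was partly hidden by the gripper.

**Bystanders:** I never went near the green look-alikes. The mug reads within 2 mm of its start. The tin reads 6 mm off, but the arm half hid it in that picture and nothing came near it, so I take that as network error.

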